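# Close the vacuum manifold and hold its hand pump at the mark

### The job

Set the blue lid gently and squarely on the open box of the vacuum manifold, its edges flush with the box's edges all round, and let go of it. Then draw the hand pump's sprung rod up by its black T-handle until the red ring on the rod is level with the top of the pump's collar, never as far as the end stop, and finish while still holding it there by the handle, since it springs back if released. Do not draw the pump before the lid is on, and leave the tip box, bottle and jar undisturbed.

Things in the scene. Friction and masses are not known exactly. Their poses are not given: they have to be found in the camera images.
- manifold: Vacuum manifold, fixed to the bench: aluminium foot plate 150 (x) x 270 (y) x 12 mm carrying, side by side along its y axis, an open white box (centred at y = -60 mm) and an upright hand pump (axis at y = +90 mm), joined by a short pipe with a small round gauge, 79 mm tall. Origin: on the bench under the plate, 5 mm from its middle (which is at y = +5 mm); z up.
- box_rim (a point): Centre of the white box's mouth, level with the top of the black gasket on its rim, 70 mm above the bench; axes as the manifold's. The box is 120 mm along x by 90 mm along y outside, walls 9 mm thick.
- collar_top (a point): Centre of the top face of the pump's aluminium collar (radius 22 mm), where the rod comes out, 124 mm above the bench. Below the collar is the clear barrel, radius 18 mm.
- lid: Loose blue lid, 0.18 to 0.35 kg: flat plate 120 mm (its x) by 90 mm (its y) by 8 mm with a white grip bar along x above its middle, its top 46 mm above the underside. Origin: centre of the underside; z up. Starts flat on the bench on either side of the manifold. Either way round fits the box; no locating lip, it just lies on the gasket.
- lid_grip (a point): Centre of the lid's white grip bar, 36 mm above the lid's underside; the bar is 70 mm long (lid's x), 14 mm wide (lid's y), 20 mm tall, on two short feet. Axes as the lid's.
- rod (a joint): How far the pump's steel rod (10 mm thick) is drawn up out of the barrel, in m: 0 fully in (start), 0.050 when the middle of the red ring is level with the collar's top, 0.075 at the end stop. It slides straight up. The inner spring pulls it down with about 3 N when in and 8 N at the mark (plus 0.8 N weight) and draws it back in when released.
- pump_rod: The pump's telescoping rod with its T-handle and red ring, one rigid piece, sliding along the manifold's z. Origin: on the rod's axis, level with the collar's top when the rod is fully in, rising with the rod. Axes as the manifold's.
- rod_handle (a point): Centre of the black T-handle on top of the rod: a bar 60 mm long along the manifold's x, 14 mm wide along its y, 22 mm tall; its centre is 33 mm above the collar's top when the rod is in (157 mm above the bench) and rises with the rod. Axes as the manifold's.
- rod_mark (a point): Middle of the red ring on the rod (6 mm tall, 18 mm across), seen inside the clear barrel at the start, 50 mm below the collar's top; 83 mm below the handle's centre. At the goal it is level with point collar_top.
- tip_box: Bystander: box of pipette tips, 122 x 84 mm, 69 mm tall with its tips, bright blue top, loose on the bench on the side of the manifold where the lid is not. Origin: centre of the underside.
- bottle: Bystander: green glass bottle with black cap, 64 mm across, 140 mm tall, standing loose to one side of the manifold, farther from the robot than the lid and tip box. Origin: centre of the underside.
- jar: Bystander: white jar with metal cap, 60 mm across, 75 mm tall, standing loose to one side of the manifold, farther from the robot than the lid and tip box. Origin: centre of the underside.
There are look-alikes about, which are no part of the job. Leave any pink or turquoise look-alike of the lid alone.

How it is judged:
On the way:
1. the lid lies flush on the box, released and at rest, with the pump rod still in (horizontal distance between lid and box_rim below 0.005 m and angle between the x axis of lid and the x axis of manifold, either way round below 0.08 rad and z of lid in the frame of box_rim between -0.003 and 0.003 m and angle between lid's own z axis and vertical below 0.04 rad and contact force between the fingers and lid below 0.1 N and linear speed of lid below 0.02 m/s and value of joint rod below 0.008 m), for 0.3 s.
At the end, for the whole second after the job is handed in: The lid lies flat on the box's gasket, within 5 mm of its centre and 0.08 rad of its direction (either way round), untouched; the rod is drawn out 0.050 m within 5 mm, still, and the fingers are holding its handle (horizontal distance between lid and box_rim below 0.005 m and angle between the x axis of lid and the x axis of manifold, either way round below 0.08 rad and z of lid in the frame of box_rim between -0.003 and 0.003 m and angle between lid's own z axis and vertical below 0.04 rad and contact force between the fingers and lid below 0.1 N and linear speed of lid below 0.02 m/s and value of joint rod between 0.045 and 0.055 m and velocity of joint rod between -0.01 and 0.01 m/s and contact force between the fingers and pump_rod above 3 N); the arm keeps its last pose, push and grip.
It fails at once if the pump rod is drawn to its end stop (beyond 0.070 m) (value of joint rod above 0.07 m).
It fails at once if the pump rod is drawn (over 12 mm) while the lid is not on the box (value of joint rod above 0.012 m and (horizontal distance between lid and box_rim above 0.012 m or z of lid in the frame of box_rim above 0.01 m)).
It fails at once if the lid is dropped (faster than 0.45 m/s while not held) (contact force between the fingers and lid below 0.05 N and linear speed of lid above 0.45 m/s).
It fails at once if the tip box, bottle or jar is disturbed (moved over 20 mm or tipped over 0.3 rad) (distance of any of tip_box, bottle, jar from where it was at the start of the episode above 0.02 m or angle between any of tip_box, bottle, jar's own z axis and vertical above 0.3 rad).
It also fails if it takes over 54 s, if anything falls off the work surface, if the arm or the gripper's body presses on something with over 40 N, if the wrist force passes 120 N, or if a joint passes its speed limit or range.

### The arm

A 6-joint arm with a two-finger parallel gripper is mounted at the origin on the work surface. World frame = base frame: x ahead of the robot, y to its left, z up, the work surface at z = 0. Lengths are in m, angles in rad, forces in N, time in s.
With the tool pointing down it reaches from about 0.325 to 1 m from the base axis. Payload 5.1 kg.
Tool frame: the origin (TCP) lies on the mounting face of the last link; the fingertips stand 173 mm ahead of it and the grasp point (between the pads) lies 155 mm ahead of it; z points along the fingers, y is the line along which they close (so a half turn about z gives the same grasp; the last joint's range is limited). The gripper opens to 85 mm and grips with 20 to 120 N. Pads are 22 mm wide; open, the fingers measure 114 mm over their backs; the gripper's body (76 mm by 85 mm) begins 54 mm behind the grasp point. The pads swing forward as they close: fully open they stand 13 mm farther back than shut.
Start: joints at [-1.234, 0.124, 1.65, -0, 1.367, -0.083], TCP at [0.265, -0.594, 0.405] pointing down, gripper open.
Joint ranges: [-2.61, 2.61], [-1.02, 2.33], [0.03, 2.71], [-1.35, 4.49], [0.32, 2.68], [-2.91, 2.91]. Speed limits (rad/s): [2.57, 2.57, 3.14, 3.14, 3.14, 3.14].

### API

Orientations are given as a unit quaternion [w, x, y, z].
In Python, from rig import * gives the robot as it stands. The module is installed in compiled form; this text tells all that it offers.
- The arm moves only by the tool drive_tool, never from a script. Its argument "plan" is a list of rows, each a list of 3 entries, a list of its own where there are three numbers: the gripper command: -1 is shut, 1 is fully open, values between are in proportion, then the shift along the tool's x, y, z in mm, then the turn about the tool's z in degrees. In form: [[fingers, [dx, dy, dz], roll], ...]. A call has 1 to 8 rows; each row shifts and turns the commanded pose from where the row before left it, along the tool's axes as they then stand; what a row does not reach is not made up. A row lasts 1/8 s, in which the tool goes at most 62.5 mm and 10.7 degrees, less where a joint would pass 70% of its speed; a pose out of reach is approached as far as the arm can. A call is refused whole if a number of a shift passes 62.5 or a number of a turn 10.7, either way. A call with a gripper value outside its range is refused whole. The fingers move at their own pace and stop on an object; "newtons" is the grip in N (left out, the last holds). Time passes only in rows, so rows that do not move let the fingers close. It gives the time, the measured TCP pose, the force, the opening and the grip force at its end, in the units of the state.
- get_obs(): the state, without advancing time (a new reading comes with each control period).
- camera(name): name is "scene" or "side" or "wrist"; returns (picture, depth): 420x560x3 uint8, red, green, blue; 420x560 float32, m along the optical axis (not along the pixel's ray), 0 where there is no reading.
- camera_info(name): a dict with "vertical_fov" (degrees; the focal length in pixels is half the picture's height over the tangent of half this angle, whatever the lens; pixels are square), "cx", "cy" (the principal point, pixels), "distortion" ([k1, k2, p1, p2, k3] as OpenCV has them; the pictures are not rectified), "rvec" (rotation vector, rad) and "tvec" (3), from world to camera coordinates, as OpenCV has them. Camera axes: x right, y down, z forward; pixel columns grow to the right and rows downward; lengths in m; the calibration is good to about 2 mm. A picture is of the moment at which its call begins: read the wrist's pose just before it. camera_info takes no time and is no camera call; for the wrist camera it gives the pose at the moment of the call.
- finish_job(): hands the job in; it is judged then, once.
The state is a dict: "clock": time; "q": joint angles; "joint_velocities": joint speeds; "tau": joint torques, N m; "eef_pos": TCP position; "orientation": TCP orientation; "force": force on the tool from outside, world axes, zero at the start; "moment": the same for the moment, N m; "grip_width": finger opening in m; "gripper_force": force on a finger pad.
Only numpy, scipy, OpenCV 4.12 (cv2) and the standard library are available. Lean on these libraries where they do the work, as an engineer would, in place of code of your own. Each camera call takes 0.05 s, during which the arm holds its last target. There are 200 camera calls.

## Working session

There is one attempt and no reset: what is moved stays moved. The work goes in short steps, Python scripts to look and compute and a tool call to move; the robot and the scene stay as the last step left them, time stands still between calls to the robot, and variables do not carry over. Pictures are saved under pics/ and viewed, at most 10 in all, crops included, and the job is handed in when it is done.

Besides the shell and the picture viewer there is one more tool, called after "Request:" by a JSON object that holds its "method" and its "body", one argument or row to a line. drive_tool: Moves the arm, as the interface text tells. Its arguments: {"type":"object","properties":{"plan":{"type":"array"},"newtons":{"type":"number"}},"required":["plan"]}

```bash
mkdir -p pics
cat > h.py <<'E'
from rig import *
import numpy as np, cv2
def K(n):
    i=camera_info(n); f=210/np.tan(np.radians(i['vertical_fov'])/2)
    R=cv2.Rodrigues(np.array(i['rvec'],float))[0]; return np.array([[f,0,i['cx']],[0,f,i['cy']],[0,0,1.]]),np.array(i['distortion'],float),R,np.array(i['tvec'],float).ravel()
def rays(cal,uv):
    k,d,R,t=cal; p=cv2.undistortPoints(np.array(uv,float).reshape(-1,1,2),k,d).reshape(-1,2)
    v=np.c_[p,np.ones(len(p))]@R; return -R.T@t,v
def onz(cal,uv,z):
    c,v=rays(cal,uv); return c+v*((z-c[2])/v[:,2:3])
def cloud(cal,dep):
    # world xyz per pixel
    vv,uu=np.mgrid[:420,:560]; c,v=rays(cal,np.c_[uu.ravel(),vv.ravel()])
    return (c+v*dep.reshape(-1,1)).reshape(420,560,3)
E
python3 - <<'E'
from h import *
o=get_obs(); print(o)
ims=[]
for n in ('scene','side'):
    c=K(n); p,d=camera(n); np.savez(f'{n}.npz',p=p,d=d); print(n,camera_info(n)); cv2.imwrite(f'pics/{n}0.png',p[:,:,::-1])
E
```

```text
{'clock': 0.0, 'q': array([-1.23362726e+00,  1.24510823e-01,  1.65168693e+00,  8.70268212e-06,
        1.36750163e+00, -8.26341817e-02]), 'joint_velocities': array([-0.00040785,  0.0007151 ,  0.00066618, -0.00117276,  0.00189787,
        0.00078111]), 'tau': array([-1.05722964e-03, -4.23618865e+01, -3.65449047e+01, -2.28901481e-04,
        6.88544053e-03,  1.06393077e-05]), 'eef_pos': array([ 0.26479752, -0.59334099,  0.40344129]), 'orientation': array([-1.04538588e-03,  9.78051059e-01,  2.08362706e-01, -1.29471030e-04]), 'force': array([-0.72260619,  1.31765777,  0.39018817]), 'moment': array([ 0.02290432,  0.03898503, -0.00407657]), 'gripper_force': 0.0, 'grip_width': 0.08538520000267248}
scene {'vertical_fov': 55.98187328223035, 'cx': 283.09590729755604, 'cy': 208.98445892220738, 'distortion': array([-0.08771903,  0.        ,  0.        ,  0.        ,  0.        ]), 'rvec': array([ 1.86913876,  1.31831433, -0.66735831]), 'tvec': array([-0.11104971, -0.21847358,  1.71400613])}
side {'vertical_fov': 52.27453309410127, 'cx': 288.7659883970934, 'cy': 208.00824832537285, 'distortion': array([-0.01974116,  0.        ,  0.        ,  0.        ,  0.        ]), 'rvec': array([ 0.18737856, -2.7675003 ,  1.31579144]), 'tvec': array([0.52586488, 0.17566253, 1.2250116 ])}
```

View pics/scene0.png

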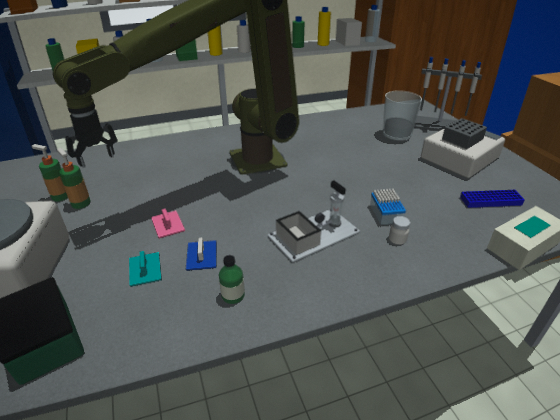

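View pics/side0.png

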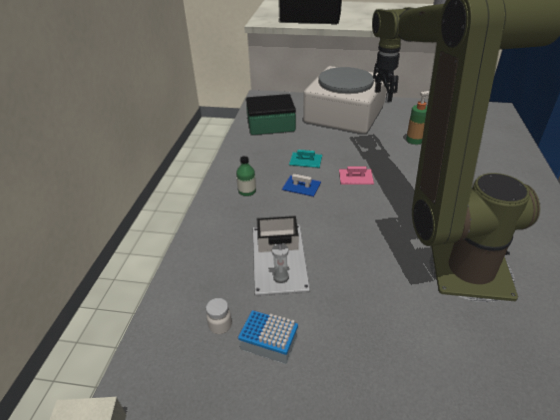

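Scene: the lid candidates are blue with a white bar at (202,255), teal at (145,268), pink at (167,223) and a dark blue rack at (490,198). Only (202,255), which is (301,186) in side, is a blue plate with a white grip bar beside the manifold. The box is at (297,233), the pump at (337,200), the tip box at (388,205), the jar at (400,230) and the bottle at (232,280).

Run:
```python
from h import *
crops=[]
for n,(u,v),box in (('scene',(202,255),(262,205,362,260)),('side',(301,186),(245,205,315,300))):
    z=np.load(n+'.npz'); p,d=z['p'],z['d']; c=K(n); W=cloud(c,d)
    hsv=cv2.cvtColor(p,cv2.COLOR_RGB2HSV)
    m=cv2.inRange(hsv,(108,120,40),(128,255,255)); 
    roi=np.zeros_like(m); roi[v-30:v+30,u-35:u+35]=255; m&=roi
    m=cv2.morphologyEx(m,cv2.MORPH_CLOSE,np.ones((9,9)))
    ct=max(cv2.findContours(m,0,1)[0],key=cv2.contourArea).reshape(-1,2)
    q=onz(c,ct,.008)[:,:2]; print(n,'lid',cv2.minAreaRect((q*1000).astype(np.float32)))
    # white bar
    roiw=W[v-30:v+30,u-35:u+35].reshape(-1,3); s=roiw[(roiw[:,2]>.038)&(roiw[:,2]<.055)]
    print(' bar',len(s),np.median(s,0) if len(s) else'', cv2.minAreaRect((s[:,:2]*1000).astype(np.float32)) if len(s)>3 else '')
    u0,v0,u1,v1=box
    w=W[v0:v1,u0:u1].reshape(-1,3)
    for nm,a,b in (('plate',.006,.018),('rim',.064,.075)):
        s=w[(w[:,2]>a)&(w[:,2]<b)]; print(nm,len(s),cv2.minAreaRect((s[:,:2]*1000).astype(np.float32)))
    s=W.reshape(-1,3); s=s[(s[:,2]>.148)&(s[:,2]<.175)&(abs(s[:,0]-.62)<.2)&(abs(s[:,1])<.3)];print('handle',len(s),np.median(s,0) if len(s) else '')
    cr=cv2.resize(p[v-40:v+40,u-50:u+50],None,fx=4,fy=4,interpolation=cv2.INTER_CUBIC)
    cr2=cv2.resize(p[175:275,255:380] if n=='scene' else p[205:305,225:350],(400,320),interpolation=cv2.INTER_CUBIC)
    crops.append(np.vstack([cr[:280],cr2]))
cv2.imwrite('pics/crop.png',np.hstack(crops)[:,:,::-1])
print(K('wrist')[2:], camera_info('wrist')['vertical_fov'])
```

```text
scene lid ((534.3671264648438, -342.3577880859375), (87.91059112548828, 127.36138916015625), 78.16978454589844)
 bar 85 [ 0.53802863 -0.34026596  0.04537679] ((533.2001953125, -340.3943176269531), (14.32687759399414, 68.669921875), 77.26025390625)
plate 1225 ((544.032470703125, 28.8077392578125), (299.9599914550781, 266.1219482421875), 76.60591888427734)
rim 415 ((555.6990966796875, 18.35327911376953), (124.2613525390625, 204.195068359375), 13.068554878234863)
handle 104 [0.54420287 0.10528509 0.16192488]
side lid ((533.785888671875, -333.7757568359375), (91.99221801757812, 117.88455200195312), 78.78790283203125)
 bar 74 [ 0.53571526 -0.33314721  0.04392246] ((534.0731811523438, -333.6960754394531), (17.613780975341797, 69.21509552001953), 79.58850860595703)
plate 2013 ((542.0580444335938, 26.703033447265625), (201.85386657714844, 304.851806640625), 17.684494018554688)
rim 327 ((558.4628295898438, 25.405258178710938), (119.32279968261719, 215.83270263671875), 11.829818725585938)
handle 201 [0.53800398 0.11746679 0.1632762 ]
(array([[ 0.40901759, -0.91252335, -0.00239863],
       [-0.87443475, -0.39269408,  0.28487756],
       [-0.26089936, -0.11442249, -0.95856091]]), array([-0.64887893, -0.03870257,  0.37956029])) 66.69600356546603
```

View pics/crop.png

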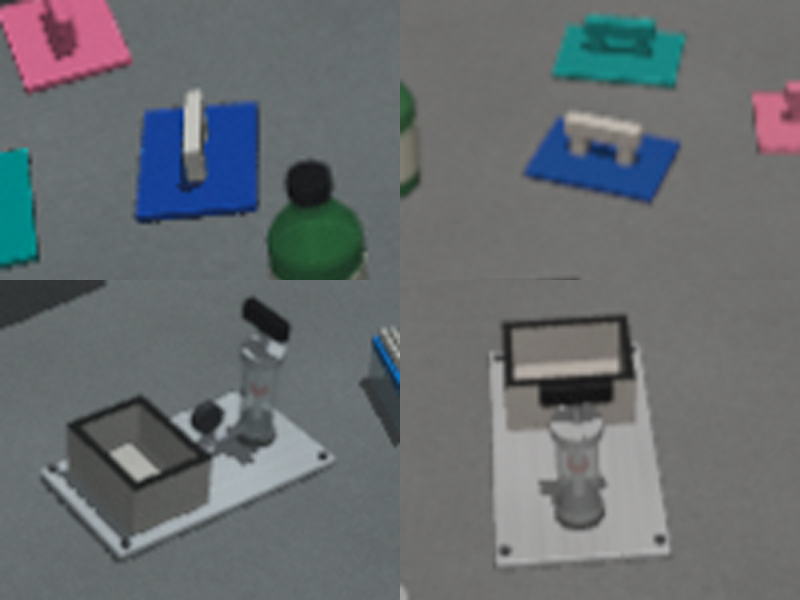

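The crop confirms the blue plate with the white bar as the lid. Its yaw is about -11° and the manifold's is about +13°.

Request:
{"method": "drive_tool", "body": {
  "plan": [
    [1,[44,-15,5],0],
    [1,[44,-15,5],0],
    [1,[44,-15,5],0],
    [1,[44,-15,5],0],
    [1,[44,-15,5],0],
    [1,[44,-15,5],0],
    [1,[44,-15,5],0],
    [1,[42,-17,5],0]
  ],
  "newtons": 40
}}

```text
clock: 1.1
eef_pos: [0.5357, -0.3382, 0.3639]
orientation: [-0.0, 0.978, 0.208, -0.0]
force: [0.9, -0.3, 0.4]
grip_width: 0.0852
gripper_force: 0.0
```

Request:
{"method": "drive_tool", "body": {
  "plan": [
    [1,[0,0,10],10],
    [1,[0,0,10],10],
    [1,[0,0,10],10],
    [1,[0,0,0],5],
    [1,[0,0,0],0],
    [1,[0,0,0],0]
  ]
}}

```text
clock: 1.85
eef_pos: [0.5348, -0.3395, 0.3346]
orientation: [-0.0, 0.995, -0.095, -0.0]
force: [-1.4, -0.1, 0.5]
grip_width: 0.0852
gripper_force: 0.0
```

```bash
cat >> h.py <<'E'
from scipy.spatial.transform import Rotation as Ro
def delta(p,yaw,o=None):
    o=o or get_obs(); q=o['orientation']; R=Ro.from_quat([q[1],q[2],q[3],q[0]]).as_matrix()
    cy=np.degrees(np.arctan2(R[1,0],R[0,0])); print('tcp',o['eef_pos'].round(4),'yaw',cy.round(2),'tilt',R[:,2].round(4),'t',o['clock'])
    print('shift mm',((np.array(p)-o['eef_pos'])@R*1000).round(1),'roll',((cy-yaw+90)%180-90).round(2))
E
python3 - <<'E'
from h import *
delta([.534,-.338,.155+.036],-11)
c=K('wrist'); p,d=camera('wrist'); np.savez('w1.npz',p=p,d=d)
cv2.imwrite('pics/w1.png',p[:,:,::-1])
hsv=cv2.cvtColor(p,cv2.COLOR_RGB2HSV)
m=cv2.inRange(hsv,(108,120,40),(128,255,255)); m=cv2.morphologyEx(m,cv2.MORPH_CLOSE,np.ones((25,25)))
ct=max(cv2.findContours(m,0,1)[0],key=cv2.contourArea).reshape(-1,2); print(cv2.boundingRect(ct))
print('plate',cv2.minAreaRect((onz(c,ct,.008)[:,:2]*1000).astype(np.float32)))
W=cloud(c,d); s=W[(W[...,2]>.040)&(W[...,2]<.052)&(abs(W[...,0]-.534)<.06)&(abs(W[...,1]+.338)<.06)]
print('bar',len(s),cv2.minAreaRect((s[:,:2]*1000).astype(np.float32)),np.median(s[:,2]))
E
```

```text
tcp [ 0.5348 -0.3395  0.3346] yaw -10.88 tilt [-1.e-04  1.e-04 -1.e+00] t 1.85
shift mm [ -1.   -1.3 143.6] roll 0.12
(230, 128, 98, 123)
plate ((530.3486938476562, -339.2930908203125), (88.93279266357422, 119.40541076660156), 78.09088134765625)
bar 1292 ((530.3048095703125, -339.7943115234375), (13.98033618927002, 68.80426788330078), 78.18582916259766) 0.046319213900347184
```

View pics/w1.png

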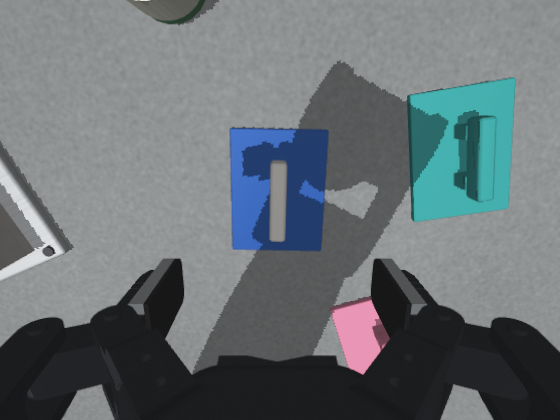

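Request:
{"method": "drive_tool", "body": {
  "plan": [
    [0.6,[-4.4,1,10],1],
    [0.6,[0,0,40],0],
    [0.6,[0,0,40],0],
    [0.6,[0,0,30],0],
    [0.6,[0,0,21.5],0],
    [0.6,[0,0,0],0],
    [0.6,[0,0,0],0]
  ],
  "newtons": 40
}}

```text
clock: 2.78
eef_pos: [0.5308, -0.3401, 0.1945]
orientation: [0.001, 0.995, -0.104, 0.001]
force: [0.7, 0.2, 0.6]
grip_width: 0.0682
gripper_force: 0.0
```

Request:
{"method": "drive_tool", "body": {
  "plan": [
    [-1,[0,0,0],0],
    [-1,[0,0,0],0],
    [-1,[0,0,0],0],
    [-1,[0,0,0],0],
    [-1,[0,0,0],0],
    [-1,[0,0,0],0],
    [-1,[0,0,0],0],
    [-1,[0,0,0],0]
  ]
}}

```text
clock: 3.78
eef_pos: [0.5306, -0.3398, 0.194]
orientation: [0.0, 0.995, -0.104, 0.0]
force: [0.3, 1.2, 5.5]
grip_width: 0.0133
gripper_force: 40.3
```

Request:
{"method": "drive_tool", "body": {
  "plan": [
    [-1,[0,0,-8],0],
    [-1,[0,0,-20],0],
    [-1,[0,0,-40],0],
    [-1,[0,0,-45],0],
    [-1,[0,0,-45],-8],
    [-1,[0,0,-40],-8],
    [-1,[0,0,-30],-9],
    [-1,[0,0,0],0]
  ]
}}

```text
clock: 4.78
eef_pos: [0.5305, -0.3398, 0.4257]
orientation: [0.003, 0.994, 0.113, 0.003]
force: [-0.2, 0.3, -2.5]
grip_width: 0.0134
gripper_force: 39.3
```

Request:
{"method": "drive_tool", "body": {
  "plan": [
    [-1,[0,-30,0],0],
    [-1,[0,-40,0],0],
    [-1,[0,-30,0],0],
    [-1,[0,0,0],0],
    [-1,[0,0,0],0],
    [-1,[0,0,0],0]
  ]
}}

```text
clock: 5.52
eef_pos: [0.5077, -0.2429, 0.4205]
orientation: [-0.0, 0.994, 0.113, -0.0]
force: [0.8, -0.6, -1.7]
grip_width: 0.0134
gripper_force: 39.6
```

Run:
```python
from h import *
def rim(n,p,c,lo=(.50,-.10),hi=(.65,.04)):
    # dark pixels whose ray at z=.07 falls near the box
    g=p.max(2); vv,uu=np.mgrid[:420,:560]; P=onz(c,np.c_[uu.ravel(),vv.ravel()],.07).reshape(420,560,3)
    m=((g<60)&(np.hypot(P[...,0]-.575,P[...,1]+.035)<.088)).astype(np.uint8)
    cs=cv2.findContours(m,0,1)[0]; ct=max(cs,key=lambda k:cv2.contourArea(cv2.convexHull(k))).reshape(-1,2)
    print(n,cv2.boundingRect(ct),cv2.minAreaRect((onz(c,ct,.07)[:,:2]*1000).astype(np.float32)))
for n in ('scene','side'):
    rim(n,np.load(n+'.npz')['p'],K(n))
delta([.575,-.035,.3],13)
c=K('wrist'); p,d=camera('wrist'); np.savez('w2.npz',p=p,d=d); cv2.imwrite('pics/w2.png',p[:,:,::-1]); rim('wrist',p,c)
W=cloud(c,d); s=W[(abs(W[...,2]-.07)<.004)&(np.hypot(W[...,0]-.575,W[...,1]+.035)<.09)]; print(len(s),cv2.minAreaRect((s[:,:2]*1000).astype(np.float32)),np.median(s[:,2]))
# held bar in wrist view
np.save('wc.npy',np.r_[c[2].ravel(),c[3]])
```

```text
scene (276, 211, 45, 30) ((570.3719482421875, -37.40386962890625), (120.06350708007812, 89.57856750488281), 12.828019142150879)
side (257, 216, 41, 29) ((568.0942993164062, -19.131500244140625), (117.38164520263672, 116.76424407958984), 12.793623924255371)
tcp [ 0.5077 -0.2429  0.4205] yaw 12.97 tilt [-9.e-04  4.e-04 -1.e+00] t 5.525
shift mm [ 112.3 -187.4  120.5] roll -0.03
wrist (9, 0, 123, 137) ((566.5711669921875, -35.93694305419922), (116.5224380493164, 90.76226043701172), 12.963467597961426)
5045 ((563.1150512695312, -23.61774444580078), (117.609375, 117.82234191894531), 13.62135124206543) 0.07045541385862347
```

View pics/w2.png

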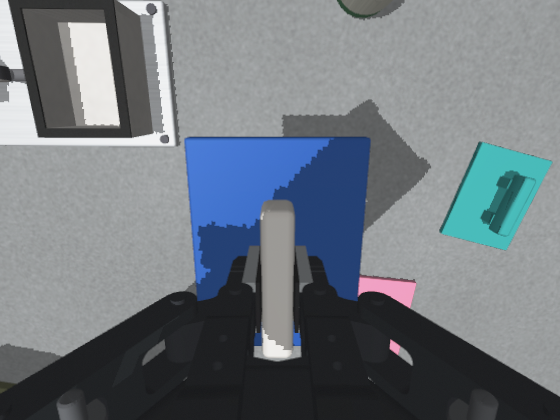

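Request:
{"method": "drive_tool", "body": {
  "plan": [
    [-1,[10,-15,0],0],
    [-1,[20,-35,0],0],
    [-1,[22,-40,0],0],
    [-1,[22,-40,0],0],
    [-1,[20,-35,0],0],
    [-1,[12.5,-22.3,0],0],
    [-1,[0,0,0],0],
    [-1,[0,0,0],0]
  ]
}}

```text
clock: 6.58
eef_pos: [0.5691, -0.0357, 0.4211]
orientation: [0.0, 0.994, 0.114, -0.0]
force: [0.1, -0.8, -1.6]
grip_width: 0.0134
gripper_force: 39.7
```

Request:
{"method": "drive_tool", "body": {
  "plan": [
    [-1,[0,0,20],0],
    [-1,[0,0,35],0],
    [-1,[0,0,35],0],
    [-1,[0,0,25],0],
    [-1,[0,0,17],0],
    [-1,[0,0,0],0],
    [-1,[0,0,0],0]
  ]
}}

```text
clock: 7.45
eef_pos: [0.5696, -0.036, 0.2903]
orientation: [0.0, 0.994, 0.113, 0.001]
force: [0.8, 0.8, -2.4]
grip_width: 0.0132
gripper_force: 39.7
```

```bash
cat > lid.py <<'E'
from h import *
import sys
delta([.5693,-.0365,.264],12.9)
o=get_obs(); z=o['eef_pos'][2]-.194+.008
out=[]
for n in ('scene','side'):
    c=K(n); p,d=camera(n); hsv=cv2.cvtColor(p,cv2.COLOR_RGB2HSV)
    m=cv2.inRange(hsv,(108,120,30),(128,255,255))
    vv,uu=np.mgrid[:420,:560]; P=onz(c,np.c_[uu.ravel(),vv.ravel()],z).reshape(420,560,3)
    m[np.hypot(P[...,0]-.57,P[...,1]+.036)>.11]=0
    m=cv2.morphologyEx(m,cv2.MORPH_CLOSE,np.ones((15,15)))
    ct=max(cv2.findContours(m,0,1)[0],key=cv2.contourArea).reshape(-1,2)
    print(n,cv2.boundingRect(ct),cv2.minAreaRect((onz(c,ct,z)[:,:2]*1000).astype(np.float32)))
    u,v=[int(k) for k in np.array(cv2.boundingRect(ct)).reshape(2,2).sum(0)/1-np.array(cv2.boundingRect(ct))[2:]/2]
    out.append(cv2.resize(p[max(v-45,0):v+55,max(u-50,0):u+50],(400,400),interpolation=cv2.INTER_CUBIC))
cv2.imwrite('pics/%s.png'%sys.argv[1],np.hstack(out)[:,:,::-1])
E
python3 lid.py l1
```

```text
tcp [ 0.5696 -0.036   0.2903] yaw 13.03 tilt [ 1.8e-03 -3.0e-04 -1.0e+00] t 7.45
shift mm [-0.4  0.4 26.3] roll 0.13
scene (276, 207, 46, 26) ((574.7763671875, -38.051551818847656), (125.77964782714844, 94.2585678100586), 13.79247760772705)
side (256, 207, 42, 24) ((571.6168212890625, -31.971202850341797), (118.44734191894531, 96.04894256591797), 11.938081741333008)
```

View pics/l1.png

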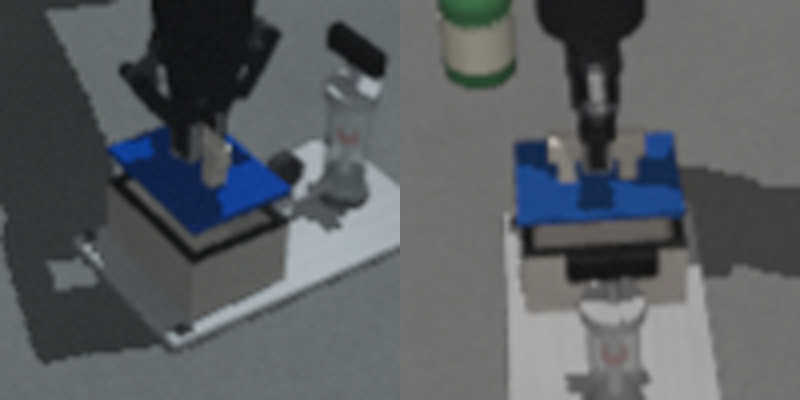

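The lid is hovering squarely over the box. The comparison across cameras leaves only about a 1 mm x correction, so I'm lowering it gently.

Request:
{"method": "drive_tool", "body": {
  "plan": [
    [-1,[-1,-0.7,6],0],
    [-1,[0,0,8],0],
    [-1,[0,0,6],0],
    [-1,[0,0,2],0],
    [-1,[0,0,1],0],
    [-1,[0,0,0],0],
    [-1,[0,0,0],0]
  ]
}}

```text
clock: 8.43
eef_pos: [0.5681, -0.0353, 0.2665]
orientation: [0.0, 0.994, 0.114, 0.0]
force: [0.2, 0.3, -3.2]
grip_width: 0.0133
gripper_force: 39.7
```

Request:
{"method": "drive_tool", "body": {
  "plan": [
    [-1,[0,0,1],0],
    [-1,[0,0,0.5],0],
    [-1,[0,0,0],0],
    [-1,[0,0,0],0]
  ]
}}

```text
clock: 8.93
eef_pos: [0.568, -0.0353, 0.2647]
orientation: [-0.0, 0.994, 0.114, 0.0]
force: [0.0, 0.1, -2.4]
grip_width: 0.0131
gripper_force: 39.7
```

Request:
{"method": "drive_tool", "body": {
  "plan": [
    [-1,[0,0,0.7],0],
    [-1,[0,0,0],0],
    [-1,[0,0,0],0]
  ]
}}

```text
clock: 9.3
eef_pos: [0.568, -0.0353, 0.264]
orientation: [0.0, 0.994, 0.114, 0.0]
force: [0.1, -0.3, -2.3]
grip_width: 0.0131
gripper_force: 39.9
```

Request:
{"method": "drive_tool", "body": {
  "plan": [
    [-1,[0,0,0.7],0],
    [-1,[0,0,0],0],
    [-1,[0,0,0],0]
  ]
}}

```text
clock: 9.68
eef_pos: [0.5681, -0.0353, 0.264]
orientation: [0.0, 0.994, 0.114, 0.0]
force: [-3.3, 0.7, 4.9]
grip_width: 0.0133
gripper_force: 40.7
```

Request:
{"method": "drive_tool", "body": {
  "plan": [
    [-0.5,[0,0,0],0],
    [-0.3,[0,0,0],0],
    [0,[0,0,0],0],
    [0,[0,0,0],0],
    [0,[0,0,-10],0],
    [0,[0,0,-30],0],
    [0,[0,0,-50],0],
    [0,[0,0,-50],0]
  ]
}}

```text
clock: 10.68
eef_pos: [0.5678, -0.0352, 0.4053]
orientation: [0.0, 0.994, 0.114, 0.0]
force: [1.7, 0.1, -0.4]
grip_width: 0.0426
gripper_force: 0.0
```

Request:
{"method": "drive_tool", "body": {
  "plan": [
    [0,[-25,-20,-30],0],
    [0,[-30,-30,-10],0],
    [0,[-10,-30,0],0],
    [0,[0,0,0],0],
    [0,[0,0,0],0]
  ]
}}

```text
clock: 11.3
eef_pos: [0.4867, 0.0278, 0.4438]
orientation: [0.0, 0.994, 0.114, 0.0]
force: [0.1, -0.0, -0.5]
grip_width: 0.0428
gripper_force: 0.0
```

Run:
```python
from h import *
o=get_obs(); delta([.536,.111,.3],12.9,o)
c=K('wrist'); p,d=camera('wrist'); np.savez('w3.npz',p=p,d=d); cv2.imwrite('pics/w3.png',p[:,:,::-1]); W=cloud(c,d)
hsv=cv2.cvtColor(p,cv2.COLOR_RGB2HSV); m=cv2.inRange(hsv,(108,120,30),(128,255,255)); m[np.hypot(W[...,0]-.57,W[...,1]+.036)>.1]=0
ct=np.vstack([k for k in cv2.findContours(m,0,1)[0] if cv2.contourArea(k)>50]).reshape(-1,2)
r=cv2.minAreaRect((onz(c,ct,.078)[:,:2]*1000).astype(np.float32)); print('lid',cv2.boundingRect(ct),r)
s=W[(W[...,2]>.150)&(W[...,2]<.175)&(np.hypot(W[...,0]-.537,W[...,1]-.111)<.06)]
if len(s)>5: print('handle',len(s),cv2.minAreaRect((s[:,:2]*1000).astype(np.float32)),np.median(s[:,2]))
vv,uu=np.mgrid[:420,:560]; Q=onz(c,np.c_[uu.ravel(),vv.ravel()],.168).reshape(420,560,3)
h=((p.max(2)<70)&(abs(W[...,2]-.16)<.02)&(np.hypot(W[...,0]-.537,W[...,1]-.111)<.06)); ys,xs=np.nonzero(h)
if len(xs): print('px',xs.min(),xs.max(),ys.min(),ys.max())
pl=W[(abs(W[...,2]-.012)<.005)&(abs(W[...,0]-.55)<.15)&(abs(W[...,1]-.03)<.2)]; print('plate',len(pl),cv2.minAreaRect((pl[:,:2]*1000).astype(np.float32)))
```

```text
tcp [0.4867 0.0278 0.4438] yaw 13.06 tilt [ 9.e-04 -4.e-04 -1.e+00] t 11.3
shift mm [ 66.7 -70.  143.8] roll 0.16
lid (310, 53, 97, 122) ((567.9783935546875, -34.754913330078125), (117.59788513183594, 90.02629852294922), 13.113808631896973)
handle 1904 ((533.8776245117188, 110.82756805419922), (59.13843536376953, 14.534626007080078), 12.756085395812988) 0.1679663994588761
px 171 199 77 158
plate 13146 ((552.9486083984375, 28.282440185546875), (150.595703125, 269.7391662597656), 12.78434944152832)
```

View pics/w3.png

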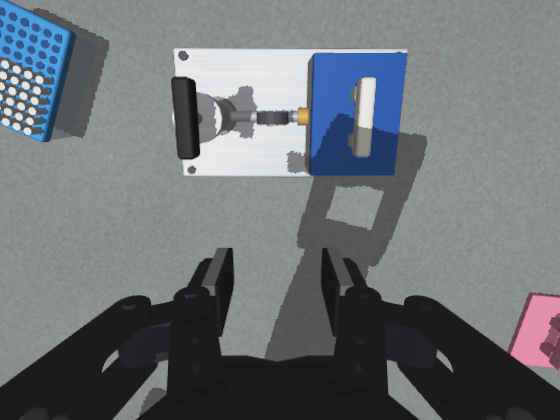

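The lid is within about 1 mm and 0.3° of the plate-derived box centre. Next is the pump handle at (185,118), which is at (0.534, 0.111).

Request:
{"method": "drive_tool", "body": {
  "plan": [
    [0,[20,-20,0],0],
    [0,[25,-30,0],0],
    [0,[19.9,-20.4,0],0],
    [0,[0,0,30],0],
    [0,[0,0,40],0],
    [0,[0,0,35],0],
    [0,[0,0,25],0],
    [0,[0,0,0],0]
  ],
  "newtons": 60
}}

```text
clock: 12.35
eef_pos: [0.5336, 0.1105, 0.3103]
orientation: [0.0, 0.994, 0.113, -0.003]
force: [0.1, -0.2, 0.2]
grip_width: 0.0427
gripper_force: 0.0
```

Request:
{"method": "drive_tool", "body": {
  "plan": [
    [0,[0,0,0],0],
    [-1,[0,0,0],0],
    [-1,[0,0,0],0],
    [-1,[0,0,0],0],
    [-1,[0,0,0],0],
    [-1,[0,0,0],0],
    [-1,[0,0,0],0]
  ]
}}

```text
clock: 13.22
eef_pos: [0.5345, 0.1111, 0.3151]
orientation: [0.0, 0.994, 0.114, 0.001]
force: [-0.3, -2.9, 5.7]
grip_width: 0.013
gripper_force: 60.1
```

Request:
{"method": "drive_tool", "body": {
  "plan": [
    [-1,[0,0,-4],0],
    [-1,[0,0,-8],0],
    [-1,[0,0,-10],0],
    [-1,[0,0,-10],0],
    [-1,[0,0,-8],0],
    [-1,[0,0,-5],0],
    [-1,[0,0,0],0],
    [-1,[0,0,0],0]
  ]
}}

```text
clock: 14.22
eef_pos: [0.5344, 0.111, 0.3569]
orientation: [0.0, 0.994, 0.114, 0.001]
force: [8.2, -1.2, -7.2]
grip_width: 0.0127
gripper_force: 58.5
```

```bash
cat > ring.py <<'E'
from h import *
import sys
o=get_obs(); print(o['eef_pos'].round(4),o['force'].round(1),o['grip_width'],o['clock'])
out=[]
for n in ('scene','side'):
    c=K(n); p,d=camera(n); k,ds,R,t=c
    q=cv2.projectPoints(np.array([[.5341,.1112,.124],[.5341,.1112,.074],[.5341,.1112,.207]]),cv2.Rodrigues(R)[0],t,k,ds)[0].reshape(-1,2); print(n,'collar top, start ring, goal handle px',q.round(1).tolist())
    u,v=q[0].astype(int); hsv=cv2.cvtColor(p,cv2.COLOR_RGB2HSV); s=hsv[v-40:v+40,u-15:u+15]
    m=((s[...,0]<10)|(s[...,0]>170))&(s[...,1]>90); ys,xs=np.nonzero(m)
    if len(xs): print('red',len(xs),xs.mean()+u-15,ys.mean()+v-40)
    out.append(cv2.resize(p[v-40:v+40,u-40:u+40],(400,400),interpolation=cv2.INTER_CUBIC))
cv2.imwrite('pics/%s.png'%sys.argv[1],np.hstack(out)[:,:,::-1])
E
python3 ring.py r1
```

```text
[0.5344 0.111  0.3569] [ 8.2 -1.2 -7.2] 0.012722743995734335 14.225
scene collar top, start ring, goal handle px [[337.2, 195.4], [335.9, 208.1], [339.4, 173.2]]
side collar top, start ring, goal handle px [[281.1, 248.6], [281.6, 261.9], [280.4, 224.9]]
```

View pics/r1.png

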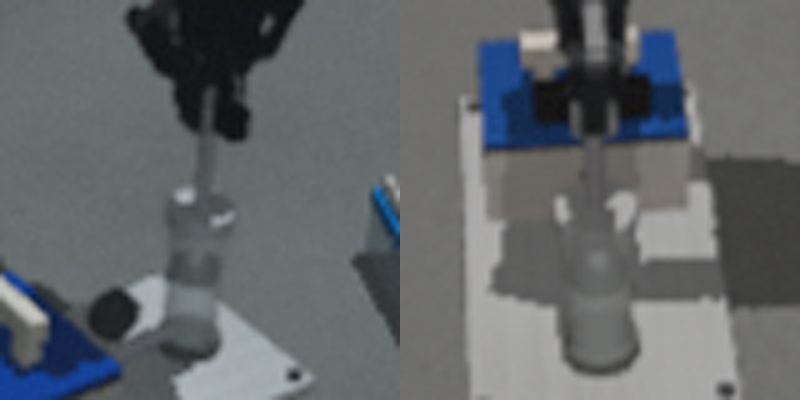

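Request:
{"method": "drive_tool", "body": {
  "plan": [
    [-1,[0,0,-4],0],
    [-1,[0,0,-4],0],
    [-1,[0,0,0],0],
    [-1,[0,0,0],0],
    [-1,[0,0,0],0],
    [-1,[0,0,0],0]
  ]
}}

```text
clock: 15.08
eef_pos: [0.5344, 0.111, 0.3646]
orientation: [0.0, 0.994, 0.114, 0.001]
force: [8.9, -1.5, -8.2]
grip_width: 0.013
gripper_force: 58.4
```

```bash
python3 ring.py r2
python3 - <<'E'
from h import *
c=K('wrist'); p,d=camera('wrist'); W=cloud(c,d)
L=(W-[.5341,.1112,0])@np.array([[.9752,-.2213,0],[.2213,.9752,0],[0,0,1]])
s=L[(abs(L[...,1])<.005)&(L[...,0]>.016)&(L[...,0]<.029)&(L[...,2]>.16)]
print('handle top z (goal .218)',len(s),np.percentile(s[:,2],[10,50,90]))
cv2.imwrite('pics/w4.png',p[:,:,::-1])
E
```

```text
[0.5344 0.111  0.3646] [ 8.9 -1.5 -8.2] 0.012994248840114077 15.075
scene collar top, start ring, goal handle px [[337.2, 195.4], [335.9, 208.1], [339.4, 173.2]]
red 7 337.0 195.85714285714286
side collar top, start ring, goal handle px [[281.1, 248.6], [281.6, 261.9], [280.4, 224.9]]
red 11 279.72727272727275 249.0
handle top z (goal .218) 796 [0.21694507 0.21783952 0.21861596]
```

View pics/r2.png

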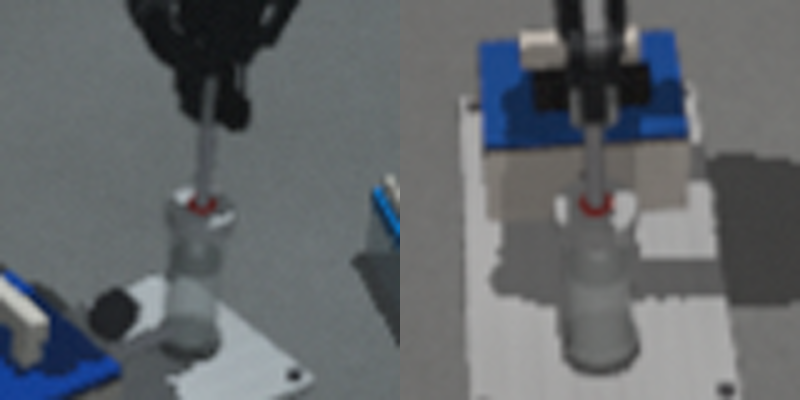

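The red ring is emerging at the collar top, at scene (337,196) and side (280,249). The handle top is at 0.2178 m against a goal of 0.218 m, so the rod is drawn about 49.8 mm with the lid in place.

```bash
python3 -c "
from rig import *
print(finish_job())"
```

```text
the job is handed in; nothing more can be done
None
```

I set the lid on the box, about 1 mm and 0.3° off by the wrist camera, and let go of it. I then drew the pump rod about 50 mm to its mark and handed the job in with the gripper still holding the handle, at about 15 s of the 54 s limit; the hand-in returned no verdict.

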